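# Clear a stuck cake from under the conveyor guard

### The job

A ring cake has stuck on the belt of the small bench conveyor, under its clear sliding guard. First free the guard: pull its black captive screw straight up against the spring until it stops and, keeping it up, turn it anticlockwise so that its thread catches, and on round to its end stop, so that it stays parked up by itself when you let go. Only then slide the guard back to its stop over the infeed end and push the stuck cake gently along the belt until it lies flat and wholly on the steel outfeed plate; leave the screw parked and the guard open. Do not disturb the next cake waiting on the belt, the timer or the tape roll.

Things in the scene. Friction and masses are not known exactly. Their poses are not given: they have to be found in the camera images.
- conveyor: Bench belt conveyor with a blue belt, fixed to the table and switched off; 600 mm long along its own y. Origin on the table top at the middle of the closed guard, z up. Cakes travel towards -y. At yaw 0 its +x points away from the robot, so the screw is on the robot's side (-x). With the screw down nothing on it is higher than 141 mm.
- belt_mid (a point): Point on the belt's top face, 60 mm above the conveyor's origin. The belt reaches from conveyor y = -180 to +290 mm and does not move. Steel guides stand on both sides of the channel, clear width 92 mm (x = -46 to +46), up to 92 mm above the table.
- outfeed (a point): Middle of where the cake belongs, on the top of the steel outfeed plate, at conveyor y = -232 mm. The plate lies level with the belt, from y = -182 to -300 mm, between the same guides, and ends in a steel lip that stands 19 mm above it.
- guard (a joint): Slide of the clear guard along the conveyor's +y: 0 = closed, over y = -85 to +85 mm; 0.170 m = open at its stop, over +85 to +255 mm. 128 mm wide, top face 112 mm above the table, 48 mm of room over the belt. Rubs with about 2 N, stays where left. With the screw down, the screw's tip sits in a hole of a fixed plate and lets the guard move only 1.5 mm.
- guard_lip (a point): Middle of the outer (-y) face of the guard's upturned steel push lip with black edge trim, 126 mm above the table. The lip is 130 mm wide along the conveyor's x, 3 mm thick (trim 6 mm), and stands from the guard's top face (112 mm) up to 141 mm. Moves with the guard; push it towards the conveyor's +y to open.
- screw (a joint): Height of the captive screw in m, up is positive, 0 = down. It sits on a steel boss at the guard's -x side (conveyor x = -92, y = +20 mm when closed). A spring presses it down with 6 N at 0, 10 N at 0.013. Pulled straight up it stops at 0.0113; above 0.0095 the thread can catch. Then each rad anticlockwise lifts it 2 mm; let go at the end stop it rests at 0.0127. Let go unthreaded it snaps down.
- knob (a joint): Turn of the screw in rad, grows anticlockwise seen from above, 0 to 2.6 (end stop); starts at 0.05 to 0.3. Below 0.40 the screw slides up and down freely; turned beyond that while up, the thread holds it. Turned while down it runs idle under the thread and must be turned back below 0.40. Friction of 0.03 N m holds it between grasps. Axial play 1.8 mm.
- knob_grip (a point): Centre of the screw's round black knurled knob, on its upright axis, 125 mm above the table when down; moves with the screw. Knob 32 mm in diameter, 22 mm high (11 mm above and below this point), steel centre and white mark on top. The steel boss under it is 31 mm in diameter; its top, like the guard's top face, is 112 mm above the table.
- stuck_cake: Chocolate-chip ring cake, 80 mm across, 34 mm high, 0.07 kg, soft (press it with less than 20 N), lying flat on the belt under the closed guard, centre at conveyor y = -55 to -15 mm. Origin at the centre of its underside.
- next_cake: Chocolate-chip ring cake, 82 mm across, 37 mm high, waiting on the belt near the infeed end (conveyor y = +200 to +225 mm); the opened guard passes over it. Origin at the centre of its underside. Leave it alone.
- timer: White pocket timer, 70 x 66 x 21 mm, loose on the table to the right of the conveyor; leave it alone.
- tape: Roll of tape, 102 mm across, 25 mm high, loose on the table to the right of the conveyor; leave it alone.

How it is judged:
On the way, in this order (a step that is already met when the one before it is completed fails the run):
1. the captive screw has been pulled up, driven to its end stop and holds itself up in its thread, with the guard still closed (value of joint knob above 2.45 rad and value of joint screw above 0.0105 m and value of joint guard below 0.02 m and contact force between the fingers and knob below 0.5 N), for 0.3 s.
2. the guard is slid fully open, the cake still on the belt (value of joint knob above 2.45 rad and value of joint screw above 0.0105 m and value of joint guard above 0.16 m and y of stuck_cake in the frame of conveyor above -0.15 m), for 0.2 s.
At the end, for the whole second after the job is handed in: Screw parked up (turned past 2.45 of 2.6 rad, over 10.5 mm up), guard open by over 160 of 170 mm, and the stuck cake flat and at rest on the outfeed plate, its centre at conveyor y = -215 to -268 mm and within 20 mm of the channel's middle (value of joint knob above 2.45 rad and value of joint screw above 0.0105 m and value of joint guard above 0.16 m and y of stuck_cake in the frame of conveyor between -0.268 and -0.215 m and x of stuck_cake in the frame of conveyor between -0.02 and 0.02 m and z of stuck_cake in the frame of conveyor between 0.053 and 0.066 m and angle between stuck_cake's own z axis and vertical below 0.15 rad and linear speed of stuck_cake below 0.02 m/s); the robot touches nothing.
It fails at once if the stuck cake is pressed with more than 20 N (contact force between stuck_cake and anything else above 20 N).
It fails at once if the next cake is moved by more than 25 mm (distance of next_cake from where it was at the start of the episode above 0.025 m).
It fails at once if the timer or the tape roll is moved by more than 30 mm (distance of any of timer, tape from where it was at the start of the episode above 0.03 m).
It also fails if it takes over 62 s, if anything falls off the work surface, if the arm or the gripper's body presses on something with over 40 N, if the wrist force passes 120 N, or if a joint passes its speed limit or range.

### The arm

A 6-joint arm with a two-finger parallel gripper is mounted at the origin on a cart in front of the work surface, level with it; the furniture and walls round the work are solid. World frame = base frame: x ahead of the robot, y to its left, z up, the work surface at z = 0. Lengths are in m, angles in rad, forces in N, time in s.
With the tool pointing down it reaches from about 0.25 to 0.725 m from the base axis. Payload 4 kg.
Tool frame: the origin (TCP) lies on the centre line of the jaws, within the pads' length; the fingertips stand 14 mm ahead of it and the grasp point (between the pads) lies 5 mm behind it; z points along the fingers, x is the direction in which the jaws open and shut, and the axes are right-handed (so a half turn about z gives the same grasp; the last joint's range is limited). The gripper opens to 85 mm and grips with 20 to 120 N. Pads are 22 mm wide; open, the fingers measure 114 mm over their backs; the gripper's body (76 mm by 85 mm) begins 54 mm behind the grasp point. The pads swing forward as they close: fully open they stand 13 mm farther back than shut.
Start: joints at [-1.112, 0.241, 0.005, 1.335, 0, 1.571], TCP at [0.221, -0.448, 0.245] pointing down, gripper open.
Joint ranges: [-2.72, 2.72], [-1.05, 1.87], [-1.09, 1.28], [-1.99, 2.15], [-1.42, 1.44], [-3.14, 3.14]. Speed limits (rad/s): [2.79, 2.79, 3.14, 3.14, 3.14, 3.14].

### API

Orientations are given as a unit quaternion [x, y, z, w].
In Python, from workcell import bot gives the robot as it stands.
- The arm moves only by the tool play_rows, never from a script. Its argument "motion" is a list of rows, each an object with "fingers": the closure, from -1 (fully open) to 1 (shut), so that 0 is half open; "translation": the shift along the tool's x, y, z in cm, a list of three; "roll": the turn about the tool's z in degrees. A call has 1 to 20 rows; each row is the pose to reach, as a shift and turn from the pose commanded when the call began, along the tool's axes at that moment; what a row does not reach only later rows make up. A row lasts 1/12 s, in which the tool goes at most 41.7 mm and 7.16 degrees, less where a joint would pass 70% of its speed; a pose out of reach is approached as far as the arm can. A call with a gripper value outside its range is refused whole. The fingers move at their own pace and stop on an object; the grip force is fixed at half the most. Time passes only in rows, so rows that repeat a pose let the fingers close. It gives the time, the measured TCP pose, the force and the opening at its end, in the units of the state.
- bot.get_obs(): the state, without advancing time (a new reading comes with each control period).
- bot.camera(name): name is "side" or "top" or "wrist"; returns a dict with "pixels" (480x640x3 uint8, red, green, blue), "intrinsics" (3x3 intrinsics, pixels), "world_to_cam" (4x4, takes a point from world to camera coordinates). Camera axes: x right, y down, z forward; pixel columns grow to the right and rows downward; lengths in m; the calibration is good to about 2 mm. A picture is of the moment at which its call begins. There is no depth.
- bot.job_done(): hands the job in, once; it reports no verdict.
The state is a dict: "clock": time; "joint_pos": joint angles; "joint_vel": joint speeds; "tau": joint torques, N m; "eef_pos": TCP position; "tool_rot": TCP orientation; "ft_force": force on the tool from outside, world axes, zero at the start; "ft_torque": the same for the moment, N m; "grip_width": finger opening in m.
Only numpy, scipy, OpenCV 4.12 (cv2) and the standard library are available. Lean on these libraries where they do the work, as an engineer would, in place of code of your own. Each camera call takes 0.05 s, during which the arm holds its last target. There are 200 camera calls.

## Working session

There is one attempt and no reset: what is moved stays moved. The work goes in short steps, Python scripts to look and compute and a tool call to move; the robot and the scene stay as the last step left them, time stands still between calls to the robot, and variables do not carry over. Pictures are saved under pics/ and viewed, about 8 in all and at most 12, crops included, and the job is handed in when it is done.

Besides the shell and the picture viewer there is one more tool, called as name([rows], argument=value, ...), one row to a line, values as JSON. play_rows: Moves the arm, as the interface text tells. Its arguments: {"type":"object","properties":{"motion":{"type":"array","items":{"type":"object","properties":{"fingers":{"type":"number"},"translation":{"type":"array","items":{"type":"number"}},"roll":{"type":"number"}}}}},"required":["motion"]}

```bash
mkdir -p pics; ls
cat > h.py <<'E'
import numpy as np, cv2
from workcell import bot
def snap(n,f):
    c=bot.camera(n); cv2.imwrite('pics/'+f,c['pixels'][:,:,::-1]); np.savez('pics/'+f+'.npz',K=c['intrinsics'],T=c['world_to_cam']); return c
def ray(c,uv,z):
    K,T=np.array(c['intrinsics']),np.array(c['world_to_cam'])
    R,t=T[:3,:3],T[:3,3]; o=-R.T@t
    d=R.T@np.linalg.inv(K)@np.array([uv[0],uv[1],1.]); return o+d*(z-o[2])/d[2]
def proj(c,p):
    K,T=np.array(c['intrinsics']),np.array(c['world_to_cam'])
    q=K@(T[:3,:3]@np.array(p)+T[:3,3]); return q[:2]/q[2]
E
python3 - <<'E'
from h import *
print(bot.get_obs())
for n in ['top','side']:
    c=snap(n,n+'0.png'); print(n,c['intrinsics'],c['world_to_cam'])
E
```

```text
pics
{'clock': 0.0, 'joint_pos': array([-1.11202227e+00,  2.41392670e-01,  3.75199188e-03,  1.33521435e+00,
        2.97018787e-06,  1.57082045e+00]), 'joint_vel': array([-7.46069548e-04, -2.43652124e-05, -9.50141239e-04,  1.47533625e-03,
        1.82088662e-03, -1.03710963e-03]), 'tau': array([-1.25685765e-03, -3.72314215e+01,  2.52409798e+01,  1.68577203e-02,
       -9.57797783e-05,  1.94499069e-05]), 'eef_pos': array([ 0.22116162, -0.44776361,  0.24443367]), 'tool_rot': array([ 8.49360377e-01, -5.27812362e-01, -8.73519022e-04, -5.44544355e-04]), 'ft_force': array([-0.8615694 , -0.206688  ,  0.13847612]), 'ft_torque': array([-0.00983078, -0.04222565,  0.01819807]), 'grip_width': 0.08543719845850241}
top [[433.8867725    0.         312.25392402]
 [  0.         433.8867725  236.35270733]
 [  0.           0.           1.        ]] [[ 0.1187872  -0.99290084  0.00612519 -0.11122868]
 [-0.97028272 -0.11738657 -0.21159355  0.55108478]
 [ 0.21081043  0.01919144 -0.97733856  1.15260206]
 [ 0.          0.          0.          1.        ]]
side [[614.41055424   0.         309.6688489 ]
 [  0.         614.41055424 242.77098319]
 [  0.           0.           1.        ]] [[ 0.99563116 -0.09160498 -0.01808671 -0.51505829]
 [-0.07281608 -0.64047009 -0.76452331  0.07448753]
 [ 0.05845015  0.76250023 -0.64434229  1.37992522]
 [ 0.          0.          0.          1.        ]]
```

View pics/top0.png

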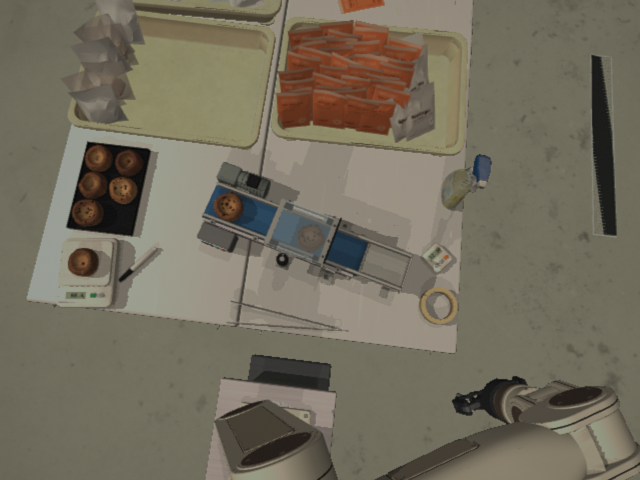

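View pics/side0.png

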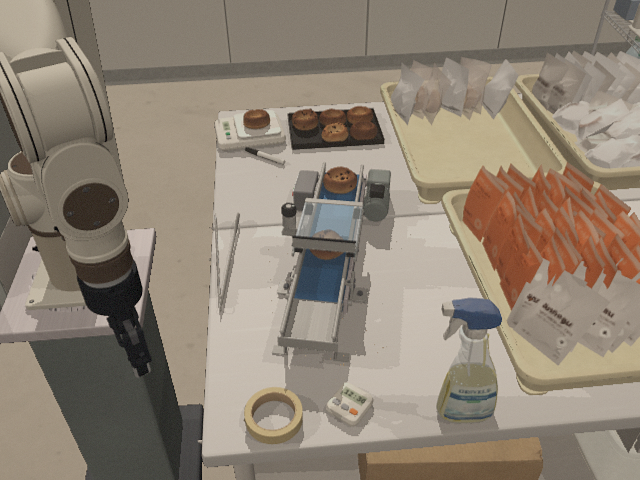

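The top view shows the knob at (282,260), stuck cake (311,236), next cake (228,207), and guard lip near (335,235). The side view shows the knob at (289,210) and guard lip at (325,240).

Run:
```python
from h import *
C={}
for n in ['top','side']:
    z=np.load(f'pics/{n}0.png.npz'); C[n]={'intrinsics':z['K'],'world_to_cam':z['T'],'px':cv2.imread(f'pics/{n}0.png')}
for n,roi in [('top',(190,170,240,130)),('side',(270,150,110,220))]:
    c=C[n]; hsv=cv2.cvtColor(c['px'],cv2.COLOR_BGR2HSV)
    m=cv2.inRange(hsv,(98,110,40),(125,255,255)); M=np.zeros_like(m); x,y,w,h=roi; M[y:y+h,x:x+w]=m[y:y+h,x:x+w]
    M=cv2.morphologyEx(M,cv2.MORPH_OPEN,np.ones((3,3)))
    v,u=np.nonzero(M); P=np.array([ray(c,p,.06)[:2] for p in zip(u,v)])
    r=cv2.minAreaRect(P.astype(np.float32)*1000); print(n,len(P),r, cv2.boxPoints(r).round())
    # knob: dark blob
    kr={'top':(272,250,22,22),'side':(278,198,22,24)}[n]; x,y,w,h=kr
    d=(hsv[y:y+h,x:x+w,2]<60).astype(np.uint8); k,l,s,ce=cv2.connectedComponentsWithStats(d)
    print(s[1:],ce[1:]+[x,y]); 
    i=1+np.argmax(s[1:,4]); print('knob', [ray(c,ce[i]+[x,y],zz).round(4) for zz in(.125,.136)])
c=C['top']; print('next',ray(c,(228.5,207),.09),'stuck',ray(c,(311,236),.09))
for n,roi in [('top',(190,170,260,140)),('side',(260,140,150,220))]:
    x,y,w,h=roi; im=C[n]['px'][y:y+h,x:x+w]; im=cv2.resize(im,None,fx=3 if n=='top' else 2.7,fy=3 if n=='top' else 2.7,interpolation=cv2.INTER_CUBIC); cv2.imwrite(f'pics/crop_{n}.png',im)
```

```text
top 2042 ((577.7272338867188, 33.91578674316406), (458.0272216796875, 82.69253540039062), 75.76872253417969) [[ 481. -178.]
 [ 562. -198.]
 [ 674.  246.]
 [ 594.  266.]]
[[  5   3  12  14 105]] [[282.51428571 259.93333333]]
knob [array([0.4745, 0.0236, 0.125 ]), array([0.4728, 0.0227, 0.136 ])]
side 12 ((536.53955078125, -191.5768585205078), (5.588012218475342, 6.010231971740723), 83.71612548828125) [[ 533. -194.]
 [ 539. -195.]
 [ 540. -189.]
 [ 534. -188.]]
[[  6   7   1   1   1]
 [  4   8  14  11 110]] [[284.         205.        ]
 [288.75454545 211.78181818]]
knob [array([0.4754, 0.0187, 0.125 ]), array([0.4749, 0.0042, 0.136 ])]
next [0.60830329 0.19393989 0.09      ] stuck [ 0.55437166 -0.04170903  0.09      ]
```

View pics/crop_top.png

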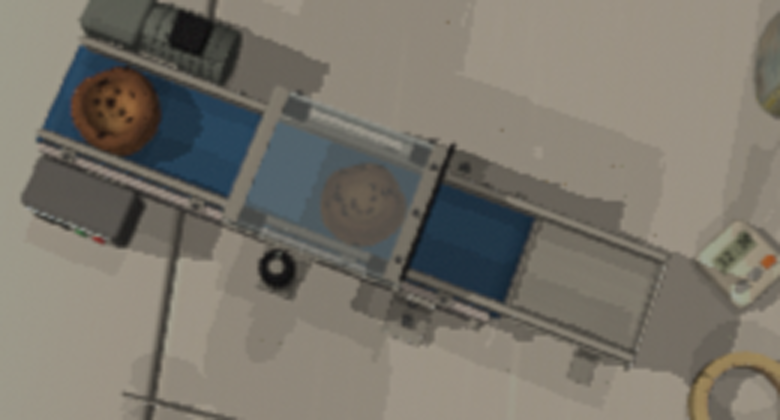

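Crop shows the guard from (240,200) to (430,270), with the knob at (277,268) in crop pixels; conveyor yaw is about -14°. Next I move above the knob for a wrist look.

play_rows([
  {"fingers":-0.4,"translation":[-30.9,-43.5,0],"roll":0},
  {"fingers":-0.4,"translation":[-30.9,-43.5,0],"roll":0},
  {"fingers":-0.4,"translation":[-30.9,-43.5,0],"roll":0},
  {"fingers":-0.4,"translation":[-30.9,-43.5,0],"roll":0},
  {"fingers":-0.4,"translation":[-30.9,-43.5,0],"roll":0},
  {"fingers":-0.4,"translation":[-30.9,-43.5,0],"roll":0},
  {"fingers":-0.4,"translation":[-30.9,-43.5,0],"roll":0},
  {"fingers":-0.4,"translation":[-30.9,-43.5,0],"roll":0},
  {"fingers":-0.4,"translation":[-30.9,-43.5,0],"roll":0},
  {"fingers":-0.4,"translation":[-30.9,-43.5,0],"roll":0},
  {"fingers":-0.4,"translation":[-30.9,-43.5,0],"roll":0},
  {"fingers":-0.4,"translation":[-30.9,-43.5,0],"roll":0},
  {"fingers":-0.4,"translation":[-30.9,-43.5,0],"roll":0},
  {"fingers":-0.4,"translation":[-30.9,-43.5,0],"roll":0},
  {"fingers":-0.4,"translation":[-30.9,-43.5,0],"roll":0},
  {"fingers":-0.4,"translation":[-30.9,-43.5,0],"roll":0},
  {"fingers":-0.4,"translation":[-30.9,-43.5,0],"roll":0},
  {"fingers":-0.4,"translation":[-30.9,-43.5,0],"roll":0},
])

```text
clock: 1.6
eef_pos: [0.474, 0.0202, 0.2453]
tool_rot: [0.849, -0.529, -0.0, 0.0]
ft_force: [0.1, -0.1, 0.5]
grip_width: 0.0597
```

Run:
```python
from h import *
c=snap('wrist','w1.png'); o=bot.get_obs(); print(o['clock'],o['joint_pos'],o['eef_pos'],o['grip_width'],o['ft_force'])
print(proj(c,[.4745,.0215,.136]), proj(c,list(o['eef_pos'])))
```

```text
1.65 [ 4.25265969e-02  1.90258434e-01 -5.88876493e-02  1.32167479e+00
 -1.21333289e-04  2.72767944e+00] [0.4741396  0.02014055 0.24544154] 0.05969589041863663 [-0.31396081  0.73379147  0.56499702]
[318.40962786 241.23271074] [320.18520787 323.85955801]
```

View pics/w1.png

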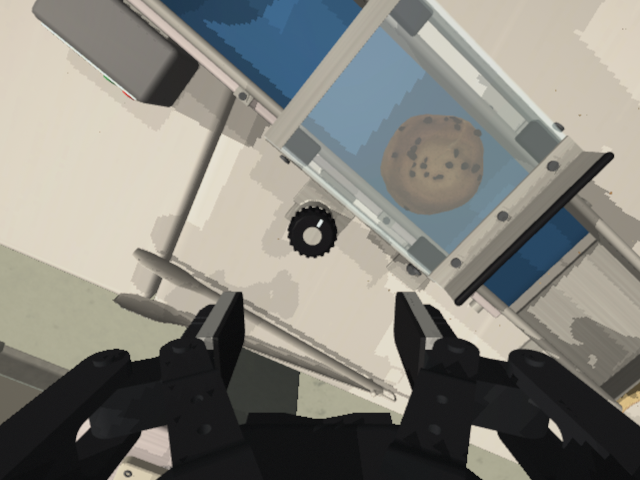

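Wrist view: knob top centre ≈(313,236), white mark at (319,224), lip trim from (460,300) to (611,155), stuck cake ≈(434,163).

Run:
```python
from h import *
z=np.load('pics/w1.png.npz'); c={'intrinsics':z['K'],'world_to_cam':z['T']}
im=cv2.imread('pics/w1.png',0)
r=im[195:265,280:345]; k,l,s,ce=cv2.connectedComponentsWithStats((r>90).astype(np.uint8)); print(s[1:],ce[1:]+[280,195])
print('knob',ray(c,(312.5,236),.136),'lip',ray(c,(460,300),.141),ray(c,(611,155),.141),'cake',ray(c,(434,168),.075))
a,b=ray(c,(460,300),.141)[:2],ray(c,(611,155),.141)[:2]; print(np.linalg.norm(b-a), np.degrees(np.arctan2(*(b-a)[::-1])),(a+b)/2)
print('cam',-np.array(z['T'])[:3,:3].T@np.array(z['T'])[:3,3])
```

```text
[[   0    0   65   70 2547]
 [  39   12    4    3    8]
 [  46   16    2    2    3]
 [  23   24   20   26  314]] [[311.4770318  228.53945819]
 [320.375      207.75      ]
 [326.66666667 211.33333333]
 [312.88216561 234.17197452]]
knob [0.47597878 0.02649734 0.136     ] lip [ 0.4808622  -0.08048513  0.141     ] [ 0.6012172  -0.11132237  0.141     ] cake [ 0.55130951 -0.04041031  0.075     ]
0.12424275232603928 -14.371114341260336 [ 0.5410397  -0.09590375]
cam [0.53612506 0.05077061 0.37426203]
```

play_rows([
  {"fingers":-0.4,"translation":[-0.4,-0.35,4],"roll":0},
  {"fingers":-0.4,"translation":[-0.4,-0.35,8],"roll":0},
  {"fingers":-0.4,"translation":[-0.4,-0.35,8],"roll":0},
  {"fingers":-0.4,"translation":[-0.4,-0.35,8],"roll":0},
  {"fingers":-0.4,"translation":[-0.4,-0.35,8],"roll":0},
])

```text
clock: 2.07
eef_pos: [0.477, 0.026, 0.1671]
tool_rot: [0.849, -0.528, 0.001, -0.001]
ft_force: [0.4, -0.4, 0.6]
grip_width: 0.06
```

Run:
```python
from h import *
c=snap('wrist','w2.png'); o=bot.get_obs(); print(o['clock'],o['eef_pos'],o['grip_width'],o['ft_force'])
print(proj(c,[.4755,.025,.136]), proj(c,list(o['eef_pos'])))
```

```text
2.1167 [0.4778819  0.02616442 0.16788962] 0.06024148116337074 [-0.77930847 -0.40444651 -0.17882749]
[320.41216548 294.65885835] [320.64181175 322.96850484]
```

View pics/w2.png

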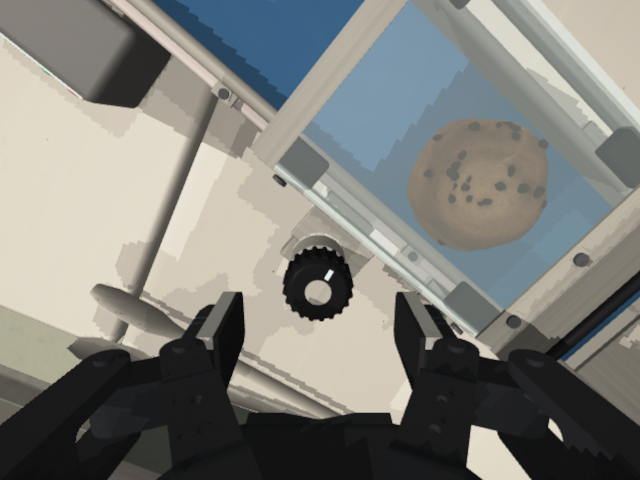

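play_rows([
  {"fingers":-0.4,"translation":[0,0,2],"roll":0},
  {"fingers":-0.4,"translation":[0,0,3],"roll":0},
  {"fingers":-0.4,"translation":[0,0,3.7],"roll":0},
  {"fingers":-0.4,"translation":[0,0,3.7],"roll":0},
  {"fingers":-0.4,"translation":[0,0,3.7],"roll":0},
  {"fingers":-0.4,"translation":[0,0,3.7],"roll":0},
])

```text
clock: 2.62
eef_pos: [0.4772, 0.0266, 0.1298]
tool_rot: [0.849, -0.528, 0.001, -0.001]
ft_force: [0.9, -0.1, -0.4]
grip_width: 0.06
```

play_rows([
  {"fingers":1,"translation":[0,0,0],"roll":0},
  {"fingers":1,"translation":[0,0,0],"roll":0},
  {"fingers":1,"translation":[0,0,0],"roll":0},
  {"fingers":1,"translation":[0,0,0],"roll":0},
  {"fingers":1,"translation":[0,0,0],"roll":0},
  {"fingers":1,"translation":[0,0,0],"roll":0},
  {"fingers":1,"translation":[0,0,0],"roll":0},
  {"fingers":1,"translation":[0,0,0],"roll":0},
])

```text
clock: 3.28
eef_pos: [0.4766, 0.0265, 0.1293]
tool_rot: [0.849, -0.528, 0.001, -0.0]
ft_force: [-0.2, -1.6, 6.0]
grip_width: 0.0301
```

play_rows([
  {"fingers":1,"translation":[0,0,-0.3],"roll":0},
  {"fingers":1,"translation":[0,0,-0.6],"roll":0},
  {"fingers":1,"translation":[0,0,-0.8],"roll":0},
  {"fingers":1,"translation":[0,0,-1.0],"roll":0},
  {"fingers":1,"translation":[0,0,-1.1],"roll":0},
  {"fingers":1,"translation":[0,0,-1.1],"roll":0},
  {"fingers":1,"translation":[0,0,-1.1],"roll":0},
])

```text
clock: 3.87
eef_pos: [0.4763, 0.0265, 0.139]
tool_rot: [0.849, -0.528, 0.0, 0.0]
ft_force: [5.3, -1.3, -9.6]
grip_width: 0.0302
```

play_rows([
  {"fingers":1,"translation":[0,0,-0.1],"roll":0},
  {"fingers":1,"translation":[0,0,-0.2],"roll":0},
  {"fingers":1,"translation":[0,0,-0.2],"roll":0},
  {"fingers":1,"translation":[0,0,-0.2],"roll":0},
])

```text
clock: 4.2
eef_pos: [0.4762, 0.0264, 0.1408]
tool_rot: [0.849, -0.528, 0.0, 0.0]
ft_force: [5.6, -0.7, -9.6]
grip_width: 0.03
```

play_rows([
  {"fingers":1,"translation":[0,0,-0.1],"roll":0},
  {"fingers":1,"translation":[0,0,-0.1],"roll":0},
  {"fingers":1,"translation":[0,0,-0.1],"roll":0},
])

```text
clock: 4.45
eef_pos: [0.4762, 0.0264, 0.1411]
tool_rot: [0.849, -0.528, -0.0, 0.0]
ft_force: [6.9, -0.5, -14.9]
grip_width: 0.03
```

play_rows([
  {"fingers":1,"translation":[0,0,0],"roll":-6},
  {"fingers":1,"translation":[0,0,0],"roll":-12},
  {"fingers":1,"translation":[0,0,0],"roll":-18},
  {"fingers":1,"translation":[0,0,0],"roll":-24},
  {"fingers":1,"translation":[0,0,0],"roll":-30},
  {"fingers":1,"translation":[0,0,0],"roll":-36},
  {"fingers":1,"translation":[0,0,0],"roll":-42},
  {"fingers":1,"translation":[0,0,0],"roll":-48},
  {"fingers":1,"translation":[0,0,0],"roll":-54},
  {"fingers":1,"translation":[0,0,0],"roll":-60},
  {"fingers":1,"translation":[0,0,0],"roll":-60},
  {"fingers":1,"translation":[0,0,0],"roll":-60},
])

```text
clock: 5.45
eef_pos: [0.4761, 0.0267, 0.1418]
tool_rot: [0.999, -0.032, -0.0, -0.0]
ft_force: [4.8, -0.1, -9.9]
grip_width: 0.03
```

Run:
```python
from h import *
o=bot.get_obs(); print(o['clock'],o['eef_pos'],o['joint_pos'],o['ft_force'],o['ft_torque'])
```

```text
5.45 [0.4760538  0.02665114 0.14183003] [ 5.57906633e-02  2.68954136e-01 -2.39439897e-01  1.06259386e+00
  2.21378936e-04  1.69100840e+00] [ 4.7631123  -0.06106417 -9.93523106] [-0.03054423 -1.22069514  0.04449696]
```

play_rows([
  {"fingers":1,"translation":[0,0,-0.02],"roll":-6},
  {"fingers":1,"translation":[0,0,-0.03],"roll":-12},
  {"fingers":1,"translation":[0,0,-0.05],"roll":-18},
  {"fingers":1,"translation":[0,0,-0.07],"roll":-24},
  {"fingers":1,"translation":[0,0,-0.09],"roll":-30},
  {"fingers":1,"translation":[0,0,-0.11],"roll":-36},
  {"fingers":1,"translation":[0,0,-0.13],"roll":-42},
  {"fingers":1,"translation":[0,0,-0.15],"roll":-48},
  {"fingers":1,"translation":[0,0,-0.17],"roll":-54},
  {"fingers":1,"translation":[0,0,-0.19],"roll":-60},
  {"fingers":1,"translation":[0,0,-0.2],"roll":-66},
  {"fingers":1,"translation":[0,0,-0.2],"roll":-66},
])

```text
clock: 6.45
eef_pos: [0.4756, 0.0265, 0.1436]
tool_rot: [0.855, 0.518, -0.001, -0.0]
ft_force: [5.4, -1.4, -10.8]
grip_width: 0.0301
```

Run:
```python
from h import *
o=bot.get_obs(); print(o['clock'],o['eef_pos'],o['joint_pos'],o['ft_force'],o['ft_torque'])
```

```text
6.45 [0.47555621 0.02646995 0.14358335] [ 5.56610194e-02  2.67162814e-01 -2.36843717e-01  1.06814950e+00
 -9.43846314e-05  5.37671967e-01] [  5.42802469  -1.40300899 -10.78088258] [-0.10739379 -1.0384003   0.01000553]
```

play_rows([
  {"fingers":1,"translation":[0,0,-0.02],"roll":-4},
  {"fingers":1,"translation":[0,0,-0.03],"roll":-8},
  {"fingers":1,"translation":[0,0,-0.04],"roll":-12},
  {"fingers":1,"translation":[0,0,-0.04],"roll":-16},
  {"fingers":1,"translation":[0,0,-0.04],"roll":-20},
  {"fingers":1,"translation":[0,0,-0.04],"roll":-22},
  {"fingers":1,"translation":[0,0,-0.04],"roll":-22},
])

```text
clock: 7.03
eef_pos: [0.474, 0.0266, 0.1435]
tool_rot: [0.743, 0.669, -0.002, -0.002]
ft_force: [1.6, -0.0, -11.0]
grip_width: 0.0297
```

Run:
```python
from h import *
o=bot.get_obs(); print(o['clock'],o['eef_pos'],o['joint_pos'],o['ft_force'],o['ft_torque'])
```

```text
7.0333 [0.47397425 0.02658945 0.14351689] [ 5.54528126e-02  2.66733522e-01 -2.37637718e-01  1.07111535e+00
  9.63177510e-04  1.59655588e-01] [  1.61261374  -0.02679579 -11.02180114] [ 0.20611073 -0.19645528 -0.96046235]
```

play_rows([
  {"fingers":-0.4,"translation":[0,0,0.04],"roll":0},
  {"fingers":-0.4,"translation":[0,0,0.04],"roll":0},
  {"fingers":-0.4,"translation":[0,0,0.04],"roll":0},
  {"fingers":-0.4,"translation":[0,0,0.04],"roll":0},
  {"fingers":-0.4,"translation":[0,0,0.04],"roll":0},
  {"fingers":-0.4,"translation":[0,0,0.04],"roll":0},
  {"fingers":-0.4,"translation":[0,0,-2],"roll":0},
  {"fingers":-0.4,"translation":[0,0,-5],"roll":0},
  {"fingers":-0.4,"translation":[0,0,-5.5],"roll":0},
  {"fingers":-0.4,"translation":[0,0,-5.5],"roll":0},
  {"fingers":-0.4,"translation":[0,0,-5.5],"roll":0},
])

```text
clock: 7.95
eef_pos: [0.4761, 0.0266, 0.1998]
tool_rot: [0.741, 0.671, 0.0, 0.0]
ft_force: [0.1, -0.4, -0.5]
grip_width: 0.0601
```

Run:
```python
from h import *
c=snap('wrist','w3.png'); o=bot.get_obs(); print(o['clock'],o['eef_pos'],o['tool_rot'],o['ft_force'],o['joint_pos'])
for z in (.136,.149): print(proj(c,[.4765,.0264,z]))
c=snap('side','s3.png')
cv2.imwrite('pics/s3c.png',cv2.resize(c['pixels'][180:280,250:380,::-1],None,fx=5,fy=5))
a=cv2.imread('pics/w3.png'); b=cv2.imread('pics/s3c.png'); cv2.imwrite('pics/m3.png',np.hstack([cv2.resize(a,(400,300)),cv2.resize(b,(390,300))]))
```

```text
8.0 [0.47547086 0.0265118  0.19899539] [ 7.41478463e-01  6.70976473e-01 -4.02758970e-04 -3.15342945e-04] [ 0.4438149  -0.15209259 -0.38070395] [ 5.57110404e-02  2.20917622e-01 -1.43754227e-01  1.20714740e+00
 -1.59096629e-05  1.55457278e-01]
[317.35840952 266.68506633]
[317.32427806 275.43542073]
```

View pics/m3.png

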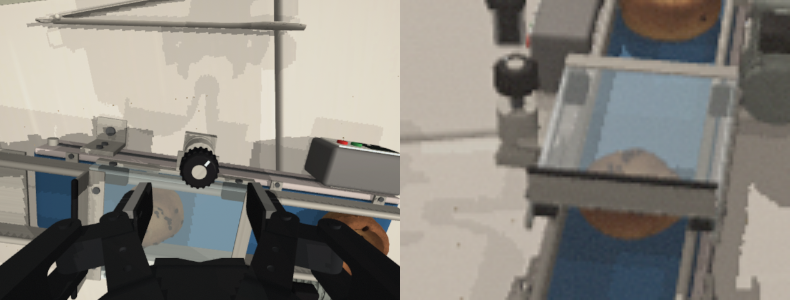

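The wrist inset shows the knob turned about 135°. The side inset shows it standing clear of its boss with the hand off, so it is parked. Next I push the guard lip.

play_rows([
  {"fingers":0.25,"translation":[-3,1,0],"roll":7},
  {"fingers":0.25,"translation":[-6,2,0],"roll":14},
  {"fingers":0.25,"translation":[-9,3,0],"roll":21},
  {"fingers":0.25,"translation":[-12,5,0],"roll":28},
  {"fingers":0.25,"translation":[-15.6,7,0],"roll":35},
  {"fingers":0.25,"translation":[-15.6,7,0],"roll":42},
  {"fingers":0.25,"translation":[-15.6,7,0],"roll":49},
  {"fingers":0.25,"translation":[-15.6,7,0],"roll":56},
  {"fingers":0.25,"translation":[-15.6,7,0],"roll":63},
  {"fingers":0.25,"translation":[-15.6,7,0],"roll":70},
  {"fingers":0.25,"translation":[-15.6,7,0],"roll":77},
  {"fingers":0.25,"translation":[-15.6,7,0],"roll":84},
  {"fingers":0.25,"translation":[-15.6,7,0],"roll":91},
  {"fingers":0.25,"translation":[-15.6,7,0],"roll":98.6},
  {"fingers":0.25,"translation":[-15.6,7,0],"roll":98.6},
  {"fingers":0.25,"translation":[-15.6,7,3],"roll":98.6},
  {"fingers":0.25,"translation":[-15.6,7,6.6],"roll":98.6},
  {"fingers":0.25,"translation":[-15.6,7,6.6],"roll":98.6},
  {"fingers":0.25,"translation":[-15.6,7,6.6],"roll":98.6},
])

```text
clock: 9.63
eef_pos: [0.5276, -0.1351, 0.1313]
tool_rot: [0.992, -0.124, -0.004, -0.0]
ft_force: [-0.2, -0.3, 0.5]
grip_width: 0.0322
```

Run:
```python
from h import *
c=snap('wrist','w4.png'); o=bot.get_obs(); print(o['clock'],o['eef_pos'],o['tool_rot'],o['ft_force'],o['grip_width'])
```

```text
9.6833 [ 0.52953338 -0.1355114   0.1334706 ] [ 9.92295438e-01 -1.23888752e-01 -1.14749794e-03 -1.52973509e-04] [-0.1433215  -0.76546481  1.11972721] 0.031925567822693374
```

View pics/w4.png

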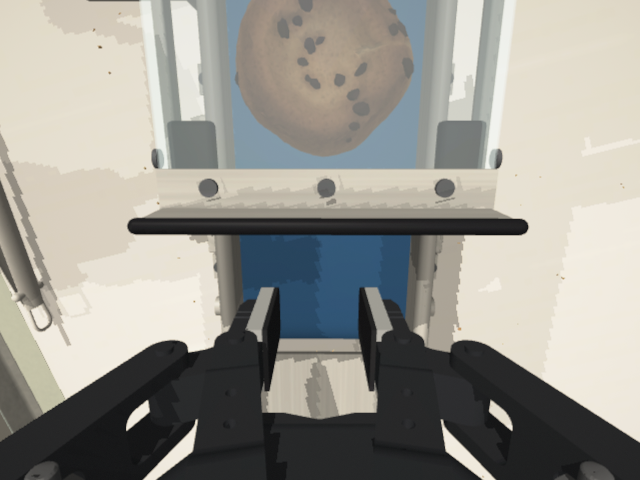

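The lip trim is level at row 226, spanning columns 130–525, and the fingers are centred in front of it. Pushing now.

play_rows([
  {"fingers":0.25,"translation":[0.1,-1,0],"roll":0},
  {"fingers":0.25,"translation":[0.2,-2,0],"roll":0},
  {"fingers":0.25,"translation":[0.2,-3,0],"roll":0},
  {"fingers":0.25,"translation":[0.2,-4,0],"roll":0},
  {"fingers":0.25,"translation":[0.2,-5,0],"roll":0},
  {"fingers":0.25,"translation":[0.2,-6,0],"roll":0},
  {"fingers":0.25,"translation":[0.2,-7,0],"roll":0},
  {"fingers":0.25,"translation":[0.2,-8,0],"roll":0},
  {"fingers":0.25,"translation":[0.2,-9,0],"roll":0},
  {"fingers":0.25,"translation":[0.2,-10,0],"roll":0},
  {"fingers":0.25,"translation":[0.2,-11,0],"roll":0},
  {"fingers":0.25,"translation":[0.2,-12,0],"roll":0},
  {"fingers":0.25,"translation":[0.2,-13,0],"roll":0},
  {"fingers":0.25,"translation":[0.2,-14,0],"roll":0},
  {"fingers":0.25,"translation":[0.2,-15,0],"roll":0},
  {"fingers":0.25,"translation":[0.2,-16,0],"roll":0},
  {"fingers":0.25,"translation":[0.2,-17,0],"roll":0},
  {"fingers":0.25,"translation":[0.2,-18,0],"roll":0},
  {"fingers":0.25,"translation":[0.2,-18.5,0],"roll":0},
  {"fingers":0.25,"translation":[0.2,-18.5,0],"roll":0},
])

```text
clock: 11.35
eef_pos: [0.578, 0.0449, 0.1334]
tool_rot: [0.992, -0.124, -0.0, -0.001]
ft_force: [0.0, -0.1, -0.4]
grip_width: 0.0315
```

play_rows([
  {"fingers":0.25,"translation":[0,-0.4,0],"roll":0},
  {"fingers":0.25,"translation":[0,-0.8,0],"roll":0},
  {"fingers":0.25,"translation":[0,-0.8,0],"roll":0},
])

```text
clock: 11.6
eef_pos: [0.5798, 0.0515, 0.1335]
tool_rot: [0.992, -0.124, -0.0, -0.0]
ft_force: [-0.3, -1.2, -0.0]
grip_width: 0.0322
```

play_rows([
  {"fingers":0.25,"translation":[0,-0.3,0],"roll":0},
  {"fingers":0.25,"translation":[0,-0.6,0],"roll":0},
  {"fingers":0.25,"translation":[0,-0.6,0],"roll":0},
])

```text
clock: 11.85
eef_pos: [0.5803, 0.0536, 0.1336]
tool_rot: [0.992, -0.126, -0.001, 0.004]
ft_force: [-2.3, -8.9, 1.3]
grip_width: 0.032
```

play_rows([
  {"fingers":0.25,"translation":[0,1,0],"roll":0},
  {"fingers":0.25,"translation":[0,4,0],"roll":0},
  {"fingers":0.25,"translation":[0,4,0],"roll":0},
  {"fingers":0.25,"translation":[0,4,0],"roll":0},
])

```text
clock: 12.18
eef_pos: [0.5712, 0.0169, 0.1339]
tool_rot: [0.992, -0.126, 0.0, -0.001]
ft_force: [0.2, 0.6, -0.0]
grip_width: 0.032
```

Run:
```python
from h import *
c=snap('side','s5.png'); t=snap('top','t5.png'); o=bot.get_obs(); print(o['clock'],o['eef_pos'],o['ft_force'])
d=o['eef_pos'][:2]-[.561,-.015]; print(d@[.969,-.247],d@[.247,.969])
a=cv2.resize(c['pixels'][140:360,250:390,::-1],None,fx=2.7,fy=2.7); b=cv2.resize(t['pixels'][170:310,190:340,::-1],None,fx=2.7,fy=2.7)
m=np.zeros((600,800,3),np.uint8); m[:a.shape[0],:a.shape[1]]=a; m[:b.shape[0],390:390+b.shape[1]]=b; cv2.imwrite('pics/m5.png',m)
```

```text
12.2833 [0.57164896 0.01807895 0.13390073] [-0.00188114 -0.33809339  0.90222508]
0.002148342783318888 0.034683795777878605
```

View pics/m5.png

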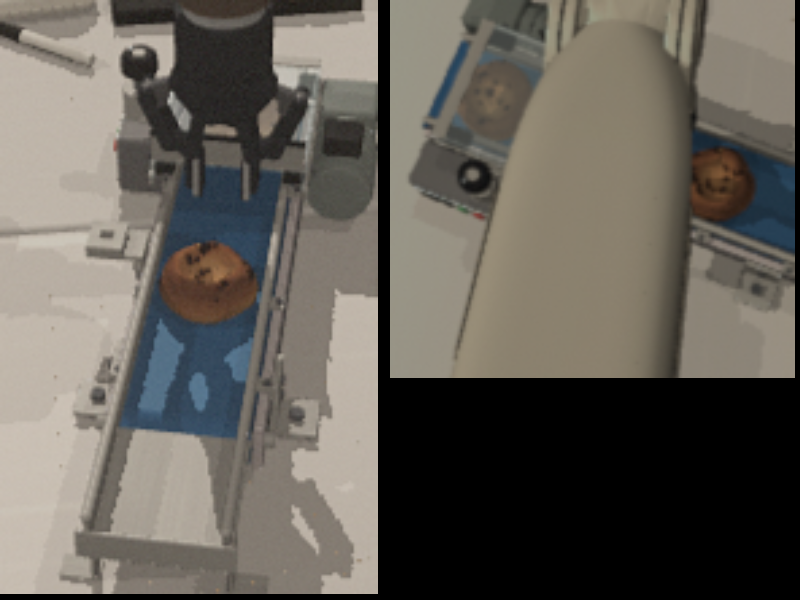

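Side crop: guard is against its stop, cake free on the belt at (210,283), fingers between it and the lip. Lower and push slowly.

play_rows([
  {"fingers":0.25,"translation":[0,0,1.5],"roll":0},
  {"fingers":0.25,"translation":[0,0,3],"roll":0},
  {"fingers":0.25,"translation":[0,0,4.2],"roll":0},
  {"fingers":0.25,"translation":[0,0,4.9],"roll":0},
  {"fingers":0.25,"translation":[0,0,4.9],"roll":0},
  {"fingers":0.25,"translation":[0,0,4.9],"roll":0},
])

```text
clock: 12.78
eef_pos: [0.5714, 0.0185, 0.0846]
tool_rot: [0.992, -0.124, -0.0, -0.0]
ft_force: [-0.5, 0.1, 0.4]
grip_width: 0.0321
```

play_rows([
  {"fingers":0.25,"translation":[0,0.3,0],"roll":0},
  {"fingers":0.25,"translation":[0,0.6,0],"roll":0},
  {"fingers":0.25,"translation":[0,0.9,0],"roll":0},
  {"fingers":0.25,"translation":[0,1.2,0],"roll":0},
  {"fingers":0.25,"translation":[0,1.5,0],"roll":0},
  {"fingers":0.25,"translation":[0,1.8,0],"roll":0},
  {"fingers":0.25,"translation":[0,2.2,0],"roll":0},
  {"fingers":0.25,"translation":[0,2.6,0],"roll":0},
  {"fingers":0.25,"translation":[0,3,0],"roll":0},
  {"fingers":0.25,"translation":[0,3.4,0],"roll":0},
  {"fingers":0.25,"translation":[0,3.8,0],"roll":0},
  {"fingers":0.25,"translation":[0,4.2,0],"roll":0},
  {"fingers":0.25,"translation":[0,4.6,0],"roll":0},
  {"fingers":0.25,"translation":[0,5,0],"roll":0},
  {"fingers":0.25,"translation":[0,5.4,0],"roll":0},
  {"fingers":0.25,"translation":[0,5.8,0],"roll":0},
])

```text
clock: 14.12
eef_pos: [0.5569, -0.0386, 0.0847]
tool_rot: [0.992, -0.125, -0.0, -0.0]
ft_force: [0.8, 0.1, 1.1]
grip_width: 0.0318
```

```bash
cat > m.py <<'E'
from h import *
import sys
c=snap('side',sys.argv[1]); o=bot.get_obs(); d=o['eef_pos'][:2]-[.561,-.015]; print(o['clock'],o['eef_pos'],o['ft_force'],'tcp conv',d@[.969,-.247],d@[.247,.969])
hsv=cv2.cvtColor(c['pixels'],cv2.COLOR_RGB2HSV); m=cv2.inRange(hsv,(3,110,40),(20,255,255)); m[:225]=0;m[365:]=0;m[:,:270]=0;m[:,385:]=0
m=cv2.morphologyEx(m,cv2.MORPH_OPEN,np.ones((3,3)))
k,l,s,ce=cv2.connectedComponentsWithStats(m); i=1+np.argmax(s[1:,4]); print(s[i],ce[i])
p=ray(c,ce[i],.077)[:2]-[.561,-.015]; print('cake conv',p@[.969,-.247],p@[.247,.969])
E
python3 m.py s6.png
```

```text
14.1667 [ 0.55668973 -0.03936834  0.08468895] [-0.56345913  0.68710283  0.46157176] tcp conv 0.0018423250698403363 -0.024677556504339067
[307 244  37  28 709] [324.10578279 257.68970381]
cake conv -0.0014136099152078432 -0.0739401642301456
```

play_rows([
  {"fingers":0.25,"translation":[0,0.5,0],"roll":0},
  {"fingers":0.25,"translation":[0,1,0],"roll":0},
  {"fingers":0.25,"translation":[0,1.5,0],"roll":0},
  {"fingers":0.25,"translation":[0,2,0],"roll":0},
  {"fingers":0.25,"translation":[0,2.5,0],"roll":0},
  {"fingers":0.25,"translation":[0,3,0],"roll":0},
  {"fingers":0.25,"translation":[0,3.5,0],"roll":0},
  {"fingers":0.25,"translation":[0,4,0],"roll":0},
  {"fingers":0.25,"translation":[0,4.5,0],"roll":0},
  {"fingers":0.25,"translation":[0,5,0],"roll":0},
  {"fingers":0.25,"translation":[0,5.5,0],"roll":0},
  {"fingers":0.25,"translation":[0,6,0],"roll":0},
  {"fingers":0.25,"translation":[0,6.5,0],"roll":0},
  {"fingers":0.25,"translation":[0,7,0],"roll":0},
  {"fingers":0.25,"translation":[0,7.5,0],"roll":0},
  {"fingers":0.25,"translation":[0,8,0],"roll":0},
  {"fingers":0.25,"translation":[0,8.5,0],"roll":0},
  {"fingers":0.25,"translation":[0,9,0],"roll":0},
  {"fingers":0.25,"translation":[0,9.5,0],"roll":0},
  {"fingers":0.25,"translation":[0,10,0],"roll":0},
])

```text
clock: 15.83
eef_pos: [0.5322, -0.1357, 0.0847]
tool_rot: [0.992, -0.125, 0.0, -0.0]
ft_force: [0.4, 1.5, 0.8]
grip_width: 0.0316
```

```bash
python3 m.py s7.png
```

```text
15.8833 [ 0.53196957 -0.13650323  0.08473951] [-0.57084094  0.46300135  1.19406833] tcp conv 0.0018808113486038086 -0.12490714274898727
[300 275  38  32 781] [317.84122919 290.95646607]
cake conv 0.00015564505681457674 -0.17430596395323664
```

play_rows([
  {"fingers":0.25,"translation":[0,0.5,0],"roll":0},
  {"fingers":0.25,"translation":[0,1,0],"roll":0},
  {"fingers":0.25,"translation":[0,1.5,0],"roll":0},
  {"fingers":0.25,"translation":[0,2,0],"roll":0},
  {"fingers":0.25,"translation":[0,2.5,0],"roll":0},
  {"fingers":0.25,"translation":[0,3,0],"roll":0},
  {"fingers":0.25,"translation":[0,3.5,0],"roll":0},
  {"fingers":0.25,"translation":[0,4,0],"roll":0},
  {"fingers":0.25,"translation":[0,4.4,0],"roll":0},
  {"fingers":0.25,"translation":[0,4.8,0],"roll":0},
  {"fingers":0.25,"translation":[0,5.2,0],"roll":0},
  {"fingers":0.25,"translation":[0,5.6,0],"roll":0},
  {"fingers":0.25,"translation":[0,6,0],"roll":0},
  {"fingers":0.25,"translation":[0,6.2,0],"roll":0},
  {"fingers":0.25,"translation":[0,6.4,0],"roll":0},
  {"fingers":0.25,"translation":[0,6.4,0],"roll":0},
])

```text
clock: 17.22
eef_pos: [0.5163, -0.1976, 0.0847]
tool_rot: [0.992, -0.125, -0.0, 0.0]
ft_force: [0.1, 0.4, -0.4]
grip_width: 0.032
```

play_rows([
  {"fingers":0.25,"translation":[0,-2,0],"roll":0},
  {"fingers":0.25,"translation":[0,-4,-1],"roll":0},
  {"fingers":0.25,"translation":[0,-5,-5],"roll":0},
  {"fingers":0.25,"translation":[0,-5,-9],"roll":0},
  {"fingers":0.25,"translation":[0,-5,-12],"roll":0},
  {"fingers":0.25,"translation":[0,-5,-12],"roll":0},
  {"fingers":0.25,"translation":[0,-5,-12],"roll":0},
])

```text
clock: 17.8
eef_pos: [0.5305, -0.149, 0.2074]
tool_rot: [0.992, -0.124, 0.003, 0.001]
ft_force: [0.4, 0.1, -0.5]
grip_width: 0.0321
```

```bash
python3 m.py s8.png
python3 - <<'E'
from h import *
t=snap('wrist','w8.png'); a=cv2.imread('pics/s8.png')[140:370,250:390]; a=cv2.resize(a,None,fx=2.6,fy=2.6)
m=np.zeros((600,800,3),np.uint8); m[:a.shape[0],:a.shape[1]]=a; b=cv2.resize(t['pixels'][:,:,::-1],(430,322)); m[:322,368:798]=b; cv2.imwrite('pics/m8.png',m)
E
```

```text
17.85 [ 0.52913824 -0.14871577  0.20531865] [-0.22759692  0.68165685  0.06947781] tcp conv 0.0021537502383122548 -0.13744043418691296
[294 298  39  34 885] [312.11638418 314.1740113 ]
cake conv -0.0014099022411640585 -0.2380317843060715
```

View pics/m8.png

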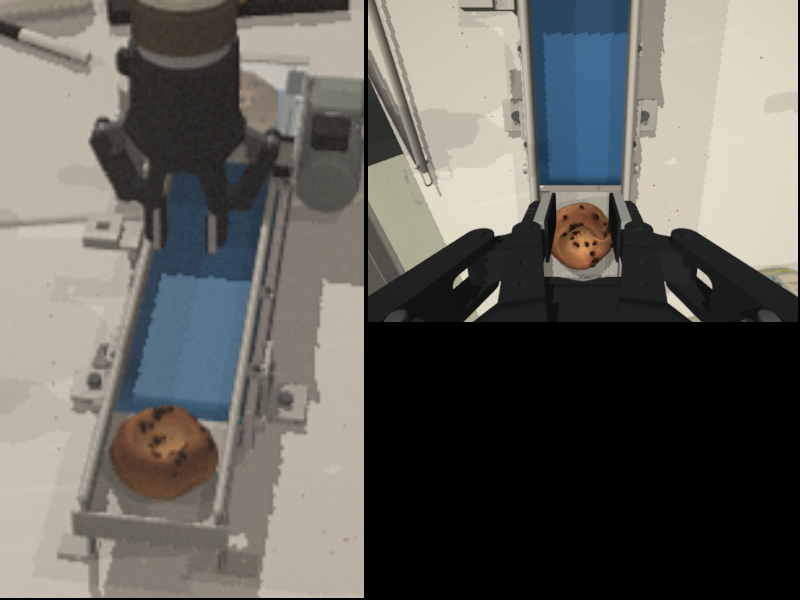

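The cake lies flat on the plate (side crop (163,452)), clear of the belt edge and end lip, and the hand is clear. Handing in.

```bash
python3 -c "
from workcell import bot
print(bot.job_done())"
```

```text
the job is handed in; nothing more can be done
None
```

The stuck cake is on the outfeed plate, the guard is open and the screw is parked. I handed the job in at about 17.9 s of the 62 s; the interface gives no verdict.

- **Screw:** I pulled it up until it stopped (about 15 N) and turned it anticlockwise until the end stop pushed back at 0.96 N m. After I let go, the images showed it about 135° round and standing clear of its boss. I did not measure its height. I last saw it in the top view after the guard was opened, still looking parked.
- **Guard:** I pushed it by the lip until the force rose to 8.9 N at the stop. The side view then showed it over the infeed end. After that, the arm partly hid it in the views I took.
- **Cake:** It measured at conveyor y = -238 mm and x = -1 mm, flat and clear of the belt edge. The conveyor origin I used is good to about 5 mm, which leaves it well inside the -215 to -268 mm window. The wrist force stayed within about 2 N at each check during the push.
- **Other items:** I kept the arm away from the next cake, the timer and the tape roll. I did not measure them again at the end.

No check failed. The early camera estimates of the knob position differed by a few millimetres, and a close wrist view settled it before I gripped.

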